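# Roll the tote of jet blanks to the end stop and lift it onto the scale

## Robot

A 7-joint arm with a two-finger parallel gripper is mounted at the origin on the work surface. World frame = base frame: x ahead of the robot, y to its left, z up, the work surface at z = 0. Lengths are in m, angles in degrees, forces in N, time in s.
With the tool pointing down it reaches from about 0.425 to 0.875 m from the base axis. Payload 4.7 kg.
Tool frame: the origin (TCP) lies on the front face of the gripper's body, between the roots of the fingers; the fingertips stand 70 mm ahead of it and the grasp point (between the pads) lies 51 mm ahead of it (tip_extent is the distance from the TCP to the fingertips, in m); z points along the fingers, y is the direction in which the jaws open and shut (so a half turn about z gives the same grasp; the last joint's range is limited). The gripper opens to 87 mm and grips with 3 to 60 N. Pads are 19 mm wide; open, the fingers measure 117 mm over their backs; the gripper's body (75 mm by 190 mm) begins 51 mm behind the grasp point.
Start: joints at [70.995, 18.392, -4.016, 83.108, 1.295, 78.541, -3.26], TCP at [0.22, -0.612, 0.292] pointing down, gripper open.
Joint ranges: [-163.93, 163.93], [-17.29, 119.83], [-79.2, 71.16], [3.27, 140.29], [-89.18, 269.18], [5.43, 117.66], [-154.24, 154.24]. Speed limits (degrees/s): [147.25, 147.25, 180, 180, 180, 180, 180].

## Interface

Orientations are given as [roll, pitch, yaw] about the fixed x, y, z axes, in that order (R = Rz(yaw) Ry(pitch) Rx(roll)).
In Python, from cell import * gives the robot as it stands.
- The arm moves only by the tool carry_out, never from a script. Its argument "increments" is text: rows parted by semicolons, each of 7 numbers parted by spaces: the opening, from 0 (shut) to 1 (fully open), then the shift along the tool's x, y, z in m, then the turn, a rotation vector about the tool's x, y, z in degrees. A call has 1 to 20 rows; each row shifts and turns the pose as measured when the row begins, along the tool's axes as they then stand; what a row does not reach is not made up. A row lasts 1/8 s, in which the tool goes at most 62.5 mm and 10.7 degrees, less where a joint would pass 70% of its speed; a pose out of reach is approached as far as the arm can. A call is refused whole if a number of a shift passes 0.0625 or a number of a turn 10.7, either way. A call with a gripper value outside its range is refused whole. The fingers move at their own pace and stop on an object; "force" is the grip in N (left out, the last holds). Time passes only in rows, so rows that do not move let the fingers close. It gives the time, the measured TCP pose, the force and the opening at its end, in the units of the state.
- get_obs(): the state, without advancing time (a new reading comes with each control period).
- read_camera(name): name is "side" or "top" or "wrist"; returns a dict with "img" (420x560x3 uint8, blue, green, red), "fx", "fy", "cx", "cy" (pixels), "world_from_camera" (4x4, takes a point from camera to world coordinates). Camera axes: x right, y down, z forward; pixel columns grow to the right and rows downward; lengths in m; the calibration is good to about 2 mm. A picture is of the moment at which its call begins. There is no depth.
- sign_off(): hands the job in, once; it reports no verdict.
Trained networks look in a picture, given as the dict that the camera call returned (one of the last four; its "shot" number tells which), for a name from the list of things; names that differ only in an ending like _2 or _b are one class to them, and where a whole thing is asked for, a point or a joint stands for the part that bears it (a point fixed in the world has none). Each returns a list of dicts, best first, with "confidence" (0 to 1); they miss things now and then, are a little off and sometimes report something else, mostly with a low value. They report only what shows in the picture. A call takes as long as a camera call.
- masks_of(target, picture): "pixels" (420x560 bool, what is visible of it) and "bbox" ([left, top, right, bottom] in pixels, round what is visible of it).
The state is a dict: "time_s": time; "qpos": joint angles; "joint_velocities": joint speeds; "effort": joint torques, N m; "tool_pos": TCP position; "tool_rot": TCP orientation; "force": force on the tool from outside, world axes, zero at the start; "wrist_torque": the same for the moment, N m; "grip_width": finger opening in m.
Only numpy, scipy, OpenCV 4.12 (cv2) and the standard library are available. Lean on these libraries where they do the work, as an engineer would, in place of code of your own. Each camera call takes 0.05 s, during which the arm holds its last target.

## Task

Roll the wooden tote that stands on the roller track along the free rollers until it is against the wooden end stop, without lifting it on the way. Then lift it off and set it down gently, upright, in the middle of the bench scale's steel platform. Leave the empty tote that stands on the bench alone.

Things in the scene. Friction and masses are not known exactly. Their poses are not given: they have to be found in the camera images.
- tote_center (a point): Centre, half-way up, of the plywood tote on the rollers: open-topped box 120 mm long (x) x 64 wide (y) x 70 high, walls 6 mm, filled with black stone-like jet blanks lying below the rim, 0.3 to 0.6 kg. It stands lengthwise on the track, 170 to 250 mm short of the stop. Grip it by the outside of its long walls. z up
- stop (a point): Middle of the end stop's face at roller-top height, 55 mm over the bench. x: rolling direction, out through the stop; z up. Track fixed, level, 385 mm long; free rollers, slight friction: an unpushed tote stops at once. Rails 74 mm apart inside, 94 outside, 5 mm above the rollers; stop board 94 mm wide, 10 thick, 35 above the rollers. A tote at the stop has its centre at x = -60, z = +35 mm
- scale_top (a point): Centre of the top of the bench scale's square steel platform, 160 x 160 mm, 42 mm above the bench; a tote standing on it has its centre 35 mm above this point. x, y along its edges, z up. Its grey housing with a small display lies lower, on the +x side. The scale is fixed and does not sink
- spare_center (a point): Centre (half-way up, 35 mm above the bench) of the other tote, of the same size and wood but empty, standing loose on the bench beside the track or beyond its end. To be left where it is. x along its length, z up

How it is judged (in metres and radians):
On the way:
1. the tote stands on the rollers against the end stop (gap under 12 mm) (x of tote_center in the frame of stop between -0.072 and -0.05 m and y of tote_center in the frame of stop between -0.02 and 0.02 m and z of tote_center in the frame of stop below 0.042 m), for 0.2 s.
At the end, for the whole second after the job is handed in: The filled tote stands upright and still on the scale's steel platform, its centre within 30 mm of the platform's centre (any yaw); the empty tote is within 30 mm of where it stood (horizontal distance between tote_center and scale_top below 0.03 m and z of tote_center in the frame of scale_top between 0.029 and 0.041 m and angle between tote_center's own z axis and vertical below 0.1 rad and linear speed of tote below 0.02 m/s and distance of spare_center from where it was at the start of the episode below 0.03 m); the robot touches nothing.
It fails at once if the tote lifted more than 12 mm off the rollers before it is near the stop (x of tote_center in the frame of stop between -0.37 and -0.12 m and y of tote_center in the frame of stop between -0.04 and 0.04 m and z of tote_center in the frame of stop between 0.047 and 0.075 m).
It fails at once if the tote dropped (falling free faster than 0.6 m/s, about 18 mm) (contact force between the fingers and tote below 0.1 N and linear speed of tote above 0.6 m/s).
It fails at once if the empty tote moved more than 30 mm (distance of spare_center from where it was at the start of the episode above 0.03 m).
It also fails if it takes over 56 s, if anything falls off the work surface, if the arm or the gripper's body presses on something with over 40 N, if the wrist force passes 120 N, or if a joint passes its speed limit or range.

## Working session

There is one attempt and no reset: what is moved stays moved. The work goes in short steps, Python scripts to look and compute and a tool call to move; the robot and the scene stay as the last step left them, time stands still between calls to the robot, and variables do not carry over. Pictures are saved under pics/ and viewed, and the job is handed in when it is done.

Besides the shell and the picture viewer there is one more tool, called by a JSON object that holds its "name" and its "arguments", one argument or row to a line. carry_out: Moves the arm, as the interface text tells. Its arguments: {"type":"object","properties":{"increments":{"type":"string"},"force":{"type":"number"}},"required":["increments"]}

```bash
mkdir -p pics; ls; python3 - <<'E'
from cell import *
import cv2
print(get_obs())
for n in ("top","side","wrist"):
    p=read_camera(n); cv2.imwrite(f"pics/{n}0.png",p["img"]); print(n,p["fx"],p["cx"],p["cy"],p["world_from_camera"].__repr__())
    for t in ("tote_center","stop","scale_top"):
        try: print(t,[(round(m["confidence"],2),m["bbox"]) for m in masks_of(t,p)])
        except Exception as e: print(t,e)
E
```

```text
pics
{'time_s': 0.0, 'qpos': array([70.99374013, 18.43870673, -4.01651765, 83.17621827,  1.29532423,
       78.54112376, -3.25990777]), 'joint_velocities': array([0.00164072, 0.1320031 , 0.02744523, 0.02243893, 0.00815578,
       0.03178697, 0.01566254]), 'effort': array([-2.45021447e-04, -4.91285133e+01, -4.04187161e-01, -3.12530851e+01,
       -6.40695216e-02,  4.37557453e-02,  1.82603908e-04]), 'tool_pos': array([ 0.22015014, -0.61112313,  0.291154  ]), 'tool_rot': array([-1.79889220e+02,  5.86136423e-03,  1.98171371e+01]), 'force': array([-0.96803597, -0.53756604, -0.22145616]), 'wrist_torque': array([ 0.00460899, -0.00941385, -0.02909288]), 'grip_width': 0.08711332096101564}
top 523.1181278940456 279.53518367855565 210.6656155895506 array([[ 0.00666791, -0.98239913,  0.18667483,  0.35579786],
       [-0.99995074, -0.00517791,  0.00846824, -0.065892  ],
       [-0.00735261, -0.1867221 , -0.98238526,  1.28393549],
       [ 0.        ,  0.        ,  0.        ,  1.        ]])
tote_center [(0.94, [152.4, 233.2, 208.0, 271.7])]
stop [(0.7, [125.2, 225.9, 300.3, 291.8])]
scale_top [(0
[... 261 characters left out ...]
5019,  0.61943225],
       [ 0.        ,  0.        ,  0.        ,  1.        ]])
tote_center [(0.94, [205.6, 295.3, 301.0, 410.7])]
stop [(0.67, [163.2, 216.6, 386.1, 419.3])]
scale_top [(0.93, [130.7, 191.8, 261.5, 301.5]), (0.16, [161.1, 218.1, 386.8, 420.0])]
wrist 290.5545126595646 278.1241702208674 208.6937488627412 array([[ 3.38693415e-01, -9.05318793e-01, -2.56290174e-01,
         2.90782472e-01],
       [-9.40896728e-01, -3.25986198e-01, -9.19040073e-02,
        -5.86884941e-01],
       [-3.44634627e-04,  2.72269868e-01, -9.62220869e-01,
         3.84511637e-01],
       [ 0.00000000e+00,  0.00000000e+00,  0.00000000e+00,
         1.00000000e+00]])
tote_center []
stop []
scale_top []
```

View pics/top0.png

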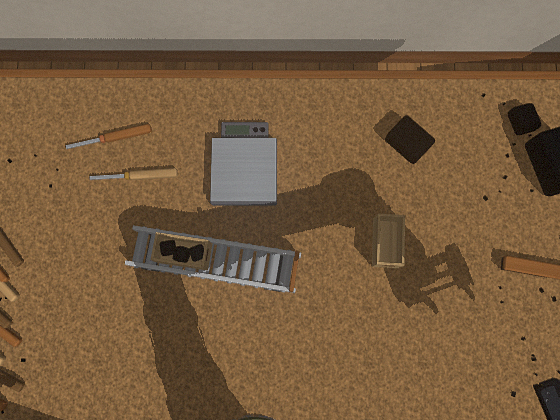

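View pics/side0.png

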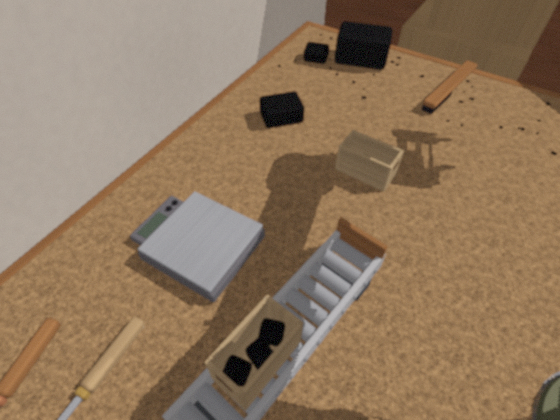

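```bash
python3 - <<'E'
import cv2
a=cv2.imread("pics/top0.png"); cv2.imwrite("pics/topc.png",cv2.resize(a[215:300,118:308],None,fx=4.2,fy=4.2,interpolation=cv2.INTER_CUBIC))
cv2.imwrite("pics/topd.png",cv2.resize(a[115:215,200:290],None,fx=5,fy=5,interpolation=cv2.INTER_CUBIC))
a=cv2.imread("pics/side0.png"); cv2.imwrite("pics/sidec.png",cv2.resize(a[210:420,120:390],None,fx=2.8,fy=2.8,interpolation=cv2.INTER_CUBIC))
E
```

```text
(no output)
```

View pics/topc.png

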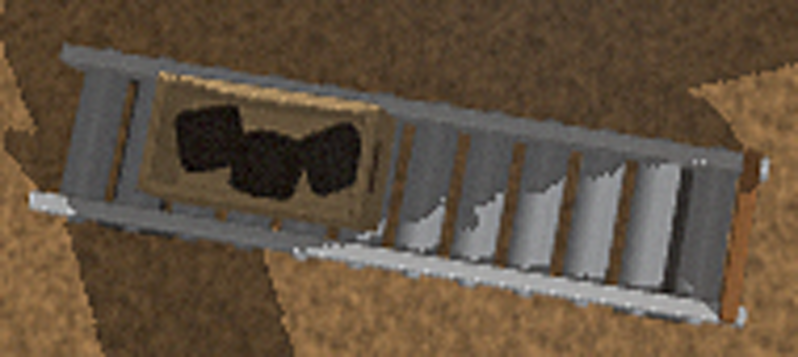

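View pics/topd.png

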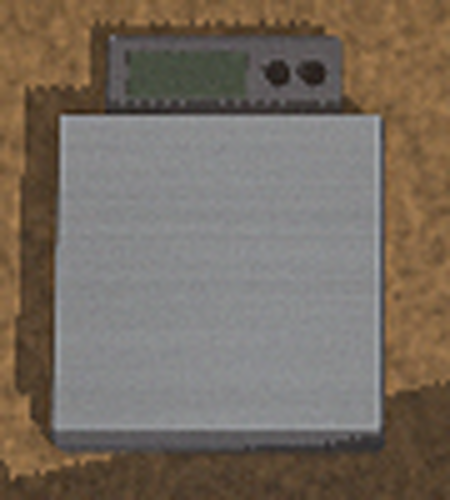

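View pics/sidec.png

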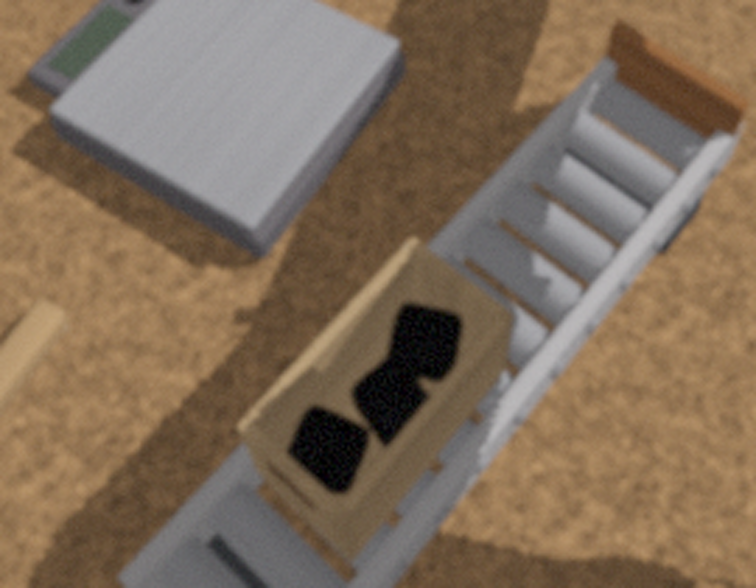

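```bash
cat >h.py <<'E'
from cell import *
import numpy as np, cv2
def ray(p,u,v,z):
    T=p["world_from_camera"]; d=T[:3,:3]@np.array([(u-p["cx"])/p["fx"],(v-p["cy"])/p["fy"],1.]); o=T[:3,3]
    return (o+d*(z-o[2])/d[2])[:2]
E
python3 - <<'E'
from h import *
t=read_camera("top"); s=read_camera("side")
f=lambda p,pts,z,k,o:np.array([ray(p,x/k+o[0],y/k+o[1],z) for x,y in pts])
r=lambda a:print(np.round(a,4).tolist(),np.round(a.mean(0),4))
r(f(t,[(61,115),(380,115),(55,430),(381,430)],.042,5,(200,115)))
print("tote");r(f(t,[(160,75),(381,108),(366,228),(140,190)],.125,4.2,(118,215)))
r(f(s,[(415,240),(513,318),(243,430)],.125,2.8,(120,210)))
print("rails");r(f(t,[(65,45),(745,155)],.06,4.2,(118,215)))
r(f(t,[(32,193),(722,318)],.06,4.2,(118,215)))
print("stop top");r(f(t,[(745,155),(722,318)],.09,4.2,(118,215)))
r(f(s,[(612,65),(735,133)],.06,2.8,(120,210)))
r(f(s,[(617,22),(742,100)],.09,2.8,(120,210)))
for n,p in(("t",t),("s",s)):
  for nm,z in (("scale_top",.042),("tote_center",.125),("spare_center",.07)):
    for m in masks_of(nm,p):
        print(n,nm,m["confidence"],m["bbox"],m["pixels"].sum())
        c=max(cv2.findContours(m["pixels"].astype(np.uint8),0,1)[0],key=cv2.contourArea)[:,0]
        w=np.array([ray(p,x,y,z) for x,y in c]).astype(np.float32)
        print(cv2.minAreaRect(w))
E
```

```text
[[0.7747, 0.1133], [0.7754, -0.0452], [0.6148, 0.1113], [0.6156, -0.0469]] [0.6951 0.0331]
tote
[[0.5239, 0.2204], [0.5069, 0.1018], [0.4433, 0.1077], [0.4625, 0.2279]] [0.4842 0.1644]
[[0.5052, 0.1034], [0.4441, 0.1131], [0.5209, 0.2207]] [0.4901 0.1457]
rails
[[0.5502, 0.2911], [0.4901, -0.0932]] [0.5201 0.099 ]
[[0.4665, 0.3046], [0.4, -0.0806]] [0.4332 0.112 ]
stop top
[[0.4868, -0.0925], [0.3989, -0.0802]] [ 0.4428 -0.0864]
[[0.4821, -0.0904], [0.3965, -0.0839]] [ 0.4393 -0.0872]
[[0.4876, -0.1001], [0.4, -0.0864]] [ 0.4438 -0.0933]
t scale_top 0.94 [211.5, 123.2, 278.2, 206.5] 5174
((0.712315022945404, 0.03467455133795738), (0.20920413732528687, 0.16114050149917603), 0.3355958163738251)
t tote_center 0.73 [153.4, 232.9, 208.0, 271.5] 1721
((0.4844292998313904, 0.1624326854944229), (0.13027453422546387, 0.06721598654985428), 81.9931869506836)
t spare_center 0.78 [372.8, 212.6, 406.7, 266.4] 1701
((0.5177993774414062, -0.31022757291793823), (0.07628769427537918, 0.1265576183795929), 86.22537994384766)
s scale_top 0.62 [130.8, 192.1, 262.4, 303.8] 8727
((0.7030348777770996, 0.04133275896310806), (0.21062374114990234, 0.1725960522890091), 0.9516100883483887)
s tote_center 0.69 [207.0, 296.2, 299.0, 407.2] 6063
((0.4798925518989563, 0.17157280445098877), (0.12907440960407257, 0.07910676300525665), 81.4317626953125)
s spare_center 0.58 [332.1, 131.3, 404.3, 193.9] 2663
((0.5141359567642212, -0.28342825174331665), (0.1331867128610611, 0.13314160704612732), 87.72874450683594)
```

{"name": "carry_out", "arguments": {
  "increments": "1 0.037 -0.02 0 0 0 0;1 0.037 -0.02 0 0 0 0;1 0.037 -0.02 0 0 0 0;1 0.037 -0.02 0 0 0 0;1 0.037 -0.02 0 0 0 0;1 0.037 -0.02 0 0 0 0;1 0.037 -0.02 0 0 0 0;1 0.037 -0.02 0 0 0 0;1 0.037 -0.02 0 0 0 0;1 0.037 -0.02 0 0 0 0;1 0.014 -0.044 0 0 0 0;1 0.014 -0.044 0 0 0 0;1 0.014 -0.044 0 0 0 0;1 0.014 -0.044 0 0 0 0;1 0.014 -0.044 0 0 0 0;1 0.014 -0.044 0 0 0 0;1 0.014 -0.044 0 0 0 0;1 0.014 -0.044 0 0 0 0;1 0.014 -0.044 0 0 0 0;1 0.014 -0.044 0 0 0 0"
}}

```text
time_s: 3.5
tool_pos: [0.4941, 0.1829, 0.2921]
tool_rot: [179.5, -0.3, 19.2]
force: [1.0, 0.0, -0.1]
grip_width: 0.0869
```

{"name": "carry_out", "arguments": {
  "increments": "1 0 0 0 0 0 -10;1 0 0 0 0 0 -10;1 0 0 0 0 0 -10;1 0 0 0 0 0 -10;1 0 0 0 0 0 -10;1 0 0 0 0 0 -10;1 0 0 0 0 0 0"
}}

```text
time_s: 4.38
tool_pos: [0.4924, 0.1893, 0.2933]
tool_rot: [179.4, 0.1, 81.6]
force: [-0.1, 0.1, 0.6]
grip_width: 0.087
```

```bash
python3 - <<'E'
from h import *
p=read_camera("wrist"); cv2.imwrite("pics/w1.png",p["img"])
print(p["world_from_camera"][:3,3])
for m in masks_of("tote_center",p):
    c=max(cv2.findContours(m["pixels"].astype(np.uint8),0,1)[0],key=cv2.contourArea)[:,0]
    w=np.array([ray(p,x,y,.125) for x,y in c]).astype(np.float32)
    print(m["confidence"],m["bbox"],cv2.minAreaRect(w))
E
```

```text
[0.50268351 0.26272872 0.38556366]
0.85 [236.0, 160.0, 308.5, 269.1] ((0.4883154034614563, 0.18054237961769104), (0.10647021234035492, 0.06448069959878922), 81.54278564453125)
```

View pics/w1.png

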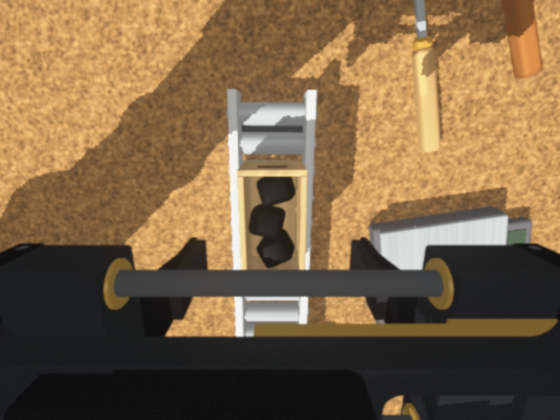

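{"name": "carry_out", "arguments": {
  "increments": "1 -0.014 -0.002 0.02 0.6 0 0;1 -0.014 -0.002 0.02 0 0 0;1 0 0 0.02 0 0 0;1 0 0 0.02 0 0 0;1 0 0 0 0 0 0"
}}

```text
time_s: 5.1
tool_pos: [0.4848, 0.1611, 0.2121]
tool_rot: [179.9, 0.1, 80.8]
force: [-0.4, 1.3, 0.6]
grip_width: 0.0869
```

```bash
python3 - <<'E'
from h import *
p=read_camera("wrist"); cv2.imwrite("pics/w2.png",p["img"])
p=read_camera("side"); cv2.imwrite("pics/s2.png",p["img"])
o=get_obs();print(o["tool_pos"],o["tool_rot"])
E
```

```text
[0.48594561 0.16176475 0.2138126 ] [1.79680268e+02 4.82320720e-02 8.08281189e+01]
```

View pics/w2.png

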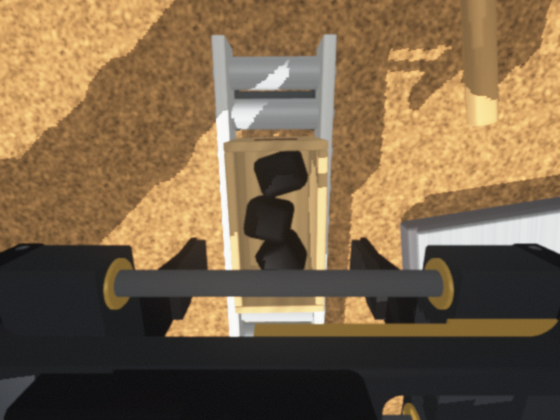

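View pics/s2.png

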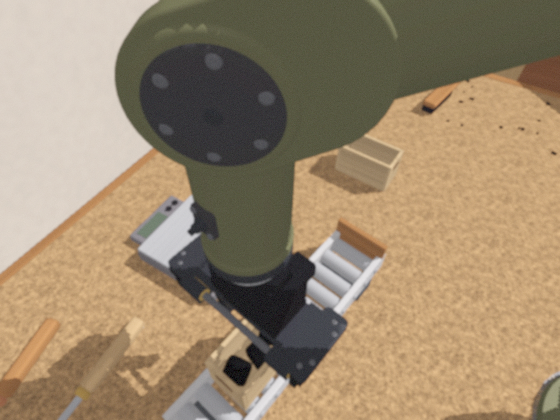

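{"name": "carry_out", "arguments": {
  "increments": "1 0.001 0 0.018 0 0 -0.5;1 0 0 0.018 0 0 0;1 0 0 0.018 0 0 0;1 0 0 0.015 0 0 0;1 0 0 0.003 0 0 0;1 0 0 0 0 0 0"
}}

```text
time_s: 5.95
tool_pos: [0.487, 0.1631, 0.1375]
tool_rot: [179.6, 0.0, 81.3]
force: [-0.4, -0.2, 0.3]
grip_width: 0.0868
```

{"name": "carry_out", "arguments": {
  "increments": "1 0 -0.001 -0.003 0 0 0;0.5 0 0 0 0 0 0;0.5 0 0 0 0 0 0;0.5 0 0 0 0 0 0;0.5 0 0 0 0 0 0;0.5 0 0 0 0 0 0;0.5 0 0 0 0 0 0",
  "force": 25
}}

```text
time_s: 6.82
tool_pos: [0.4862, 0.1638, 0.1422]
tool_rot: [179.6, -0.0, 81.3]
force: [-1.3, 0.5, -0.5]
grip_width: 0.0639
```

{"name": "carry_out", "arguments": {
  "increments": "0.5 -0.01 0 0 0 0 0;0.5 -0.016 0 0 0 0 0;0.5 -0.016 0 0 0 0 0;0.5 -0.016 0 0 0 0 0;0.5 -0.016 0 0 0 0 0"
}}

```text
time_s: 7.45
tool_pos: [0.4744, 0.0888, 0.1422]
tool_rot: [179.6, -0.1, 81.4]
force: [0.4, 0.7, -0.1]
grip_width: 0.064
```

{"name": "carry_out", "arguments": {
  "increments": "0.5 -0.016 0 0 0 0 0;0.5 -0.016 0 0 0 0 0;0.5 -0.016 0 0 0 0 0;0.5 -0.016 0 0 0 0 0;0.5 -0.012 0 0 0 0 0;0.5 0 0 0 0 0 0"
}}

```text
time_s: 8.2
tool_pos: [0.4616, 0.0069, 0.1422]
tool_rot: [179.5, -0.1, 81.2]
force: [0.1, -0.6, -0.5]
grip_width: 0.0639
```

```bash
python3 - <<'E'
from h import *
p=read_camera("side"); cv2.imwrite("pics/s3.png",p["img"])
p=read_camera("top"); a=p["img"]; cv2.imwrite("pics/t3.png",cv2.resize(a[170:310,118:318],None,fx=4,fy=4,interpolation=cv2.INTER_CUBIC))
o=get_obs();print(o["tool_pos"],o["tool_rot"])
E
```

```text
[0.46172983 0.00816932 0.14220308] [ 1.79509165e+02 -1.05211576e-01  8.12564753e+01]
```

View pics/s3.png

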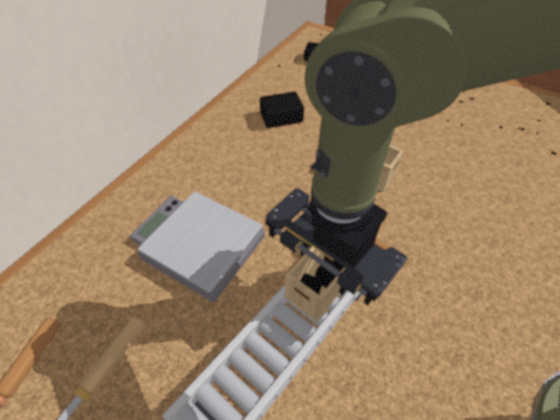

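View pics/t3.png

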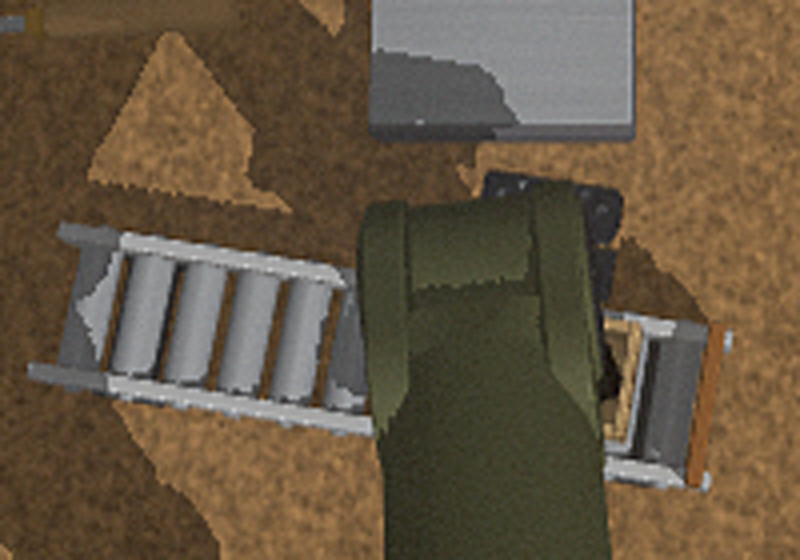

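```bash
python3 - <<'E'
from h import *
p=read_camera("top")
f=lambda x,y,z: ray(p,x/4+118,y/4+170,z)
a=f(643,325,.125),f(630,450,.125);b=f(710,325,.09),f(687,485,.09)
d=np.array([-.151,-.9885]); print(a,b,(np.mean(b,0)-np.mean(a,0))@d)
E
```

```text
(array([ 0.48420386, -0.05476905]), array([ 0.41526494, -0.04810439])) (array([ 0.48830615, -0.09277456]), array([ 0.39767402, -0.07988831])) 0.0355118199257513
```

{"name": "carry_out", "arguments": {
  "increments": "0.5 -0.01 0 0 0 0 0;0.5 -0.01 0 0 0 0 0;0.5 -0.007 0 0 0 0 0;0.5 -0.002 0 0 0 0 0;0.5 0 0 0 0 0 0"
}}

```text
time_s: 8.98
tool_pos: [0.4572, -0.0207, 0.1422]
tool_rot: [179.5, -0.2, 81.4]
force: [-0.4, -0.3, -0.4]
grip_width: 0.0644
```

{"name": "carry_out", "arguments": {
  "increments": "0.5 -0.003 0 0 0 0 0;0.5 -0.002 0 0 0 0 0"
}}

```text
time_s: 9.22
tool_pos: [0.4565, -0.0254, 0.1422]
tool_rot: [179.5, -0.2, 81.4]
force: [0.1, 1.3, 1.1]
grip_width: 0.0641
```

{"name": "carry_out", "arguments": {
  "increments": "0.5 -0.002 0 0 0 0 0;0.5 -0.002 0 0 0 0 0"
}}

```text
time_s: 9.48
tool_pos: [0.4559, -0.0291, 0.1422]
tool_rot: [179.5, -0.2, 81.4]
force: [0.2, 4.4, 0.0]
grip_width: 0.0642
```

{"name": "carry_out", "arguments": {
  "increments": "0.5 -0.002 0 0 0 0 0;0.5 0 0 0 0 0 0"
}}

```text
time_s: 9.72
tool_pos: [0.456, -0.0292, 0.1423]
tool_rot: [179.5, -0.4, 81.5]
force: [-0.6, 0.0, 0.3]
grip_width: 0.0642
```

```bash
python3 - <<'E'
from h import *
p=read_camera("top"); a=p["img"]; cv2.imwrite("pics/t4.png",cv2.resize(a[200:310,218:318],None,fx=5,fy=5,interpolation=cv2.INTER_CUBIC))
o=get_obs();print(o["tool_pos"],o["tool_rot"],o["force"])
E
```

```text
[ 0.45599343 -0.02930224  0.14227452] [179.50012782  -0.41348199  81.46649681] [ 0.01806104  1.70208589 -0.06987552]
```

View pics/t4.png

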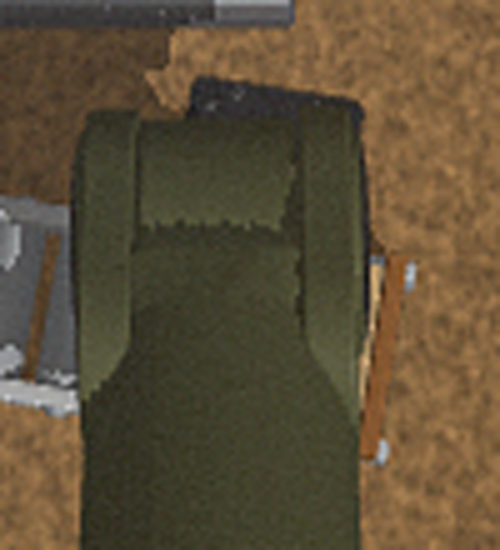

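{"name": "carry_out", "arguments": {
  "increments": "0.5 0.002 0 0 0 0 0;0.5 0 0 -0.005 0 0 0;0.5 0 0 -0.01 0 0 0;0.5 0 0 -0.012 0 0 0;0.5 0 0 -0.012 0 0 0;0.5 0 0 -0.006 0 0 0;0.5 0 0 0 0 0 0",
  "force": 35
}}

```text
time_s: 10.65
tool_pos: [0.4547, -0.0291, 0.1896]
tool_rot: [179.6, -0.3, 81.4]
force: [-0.3, 0.1, -5.9]
grip_width: 0.0635
```

Lifted (about 6 N). Carry toward the scale.

{"name": "carry_out", "arguments": {
  "increments": "0.5 0.004 0.01 0 0 0 0;0.5 0.008 0.019 0 0 0 0;0.5 0.008 0.019 0 0 0 0;0.5 0.008 0.019 0 0 0 0;0.5 0.008 0.019 0 0 0 0;0.5 0.008 0.019 0 0 0 0;0.5 0.008 0.019 0 0 0 0;0.5 0.008 0.019 0 0 0 0;0.5 0.008 0.019 0 0 0 0;0.5 0.008 0.019 0 0 0 0;0.5 0.008 0.019 0 0 0 0;0.5 0.008 0.019 0 0 0 0;0.5 0.004 0.01 0 0 0 0;0.5 0 0 0 0 0 0"
}}

```text
time_s: 12.4
tool_pos: [0.7083, 0.0331, 0.1764]
tool_rot: [-179.6, -0.6, 81.0]
force: [0.6, -0.6, -4.7]
grip_width: 0.0638
```

```bash
python3 - <<'E'
from h import *
p=read_camera("side"); cv2.imwrite("pics/s5.png",p["img"])
o=get_obs();print(o["tool_pos"],o["tool_rot"],o["force"])
E
```

```text
[0.70774647 0.03285243 0.1763088 ] [-179.56904405   -0.52759612   80.96805307] [ 0.21951209 -0.06194168 -5.33628181]
```

View pics/s5.png

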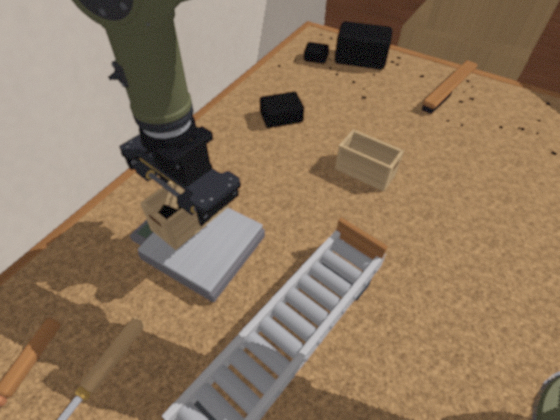

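{"name": "carry_out", "arguments": {
  "increments": "0.5 0 -0.006 0.008 0 0 0;0.5 0 -0.006 0.009 0 0 0;0.5 0 0 0.009 0 0 0;0.5 0 0 0.008 0 0 0;0.5 0 0 0.004 0 0 0;0.5 0 0 0 0 0 0"
}}

```text
time_s: 13.2
tool_pos: [0.6927, 0.0339, 0.1353]
tool_rot: [-179.5, -0.4, 80.9]
force: [0.3, -0.5, -5.1]
grip_width: 0.0637
```

{"name": "carry_out", "arguments": {
  "increments": "0.5 0 0.001 0.002 -0.4 0 0;0.5 0 0 0.002 0 0 0;0.5 0 0 0.001 0 0 0;0.5 0 0 0 0 0 0"
}}

```text
time_s: 13.7
tool_pos: [0.6944, 0.034, 0.1309]
tool_rot: [-180.0, -0.4, 80.9]
force: [-0.2, -0.0, -4.8]
grip_width: 0.0636
```

{"name": "carry_out", "arguments": {
  "increments": "0.5 0 0 0.0015 0 0 0;0.5 0 0 0.0015 0 0 0"
}}

```text
time_s: 13.95
tool_pos: [0.6947, 0.0342, 0.1294]
tool_rot: [180.0, -0.4, 80.9]
force: [-5.2, 0.1, 6.8]
grip_width: 0.0635
```

{"name": "carry_out", "arguments": {
  "increments": "0.5 0 0 0.0015 0 0 0;0.5 0 0 0 0 0 0"
}}

```text
time_s: 14.2
tool_pos: [0.6947, 0.0342, 0.1295]
tool_rot: [179.9, -0.4, 80.9]
force: [0.4, -0.4, -4.8]
grip_width: 0.0639
```

{"name": "carry_out", "arguments": {
  "increments": "0.5 0 0 0.0015 0 0 0;0.8 0 0 0.001 0 0 0;1 0 0 0 0 0 0;1 0 0 0 0 0 0;1 0 0 0 0 0 0;1 0 0 0 0 0 0;1 0 0 0 0 0 0"
}}

```text
time_s: 15.08
tool_pos: [0.6966, 0.0346, 0.1287]
tool_rot: [179.7, -0.5, 80.9]
force: [-1.0, -0.6, 0.0]
grip_width: 0.0867
```

```bash
python3 - <<'E'
from h import *
p=read_camera("side"); cv2.imwrite("pics/s6.png",cv2.resize(p["img"][120:320,80:320],None,fx=3,fy=3))
p=read_camera("wrist"); cv2.imwrite("pics/w6.png",p["img"])
o=get_obs();print(o["tool_pos"],o["tool_rot"],o["force"])
E
```

```text
[0.6966297  0.03457656 0.12878599] [179.65902887  -0.47827069  80.90293033] [-0.02999933 -0.09926518  0.89857672]
```

View pics/s6.png

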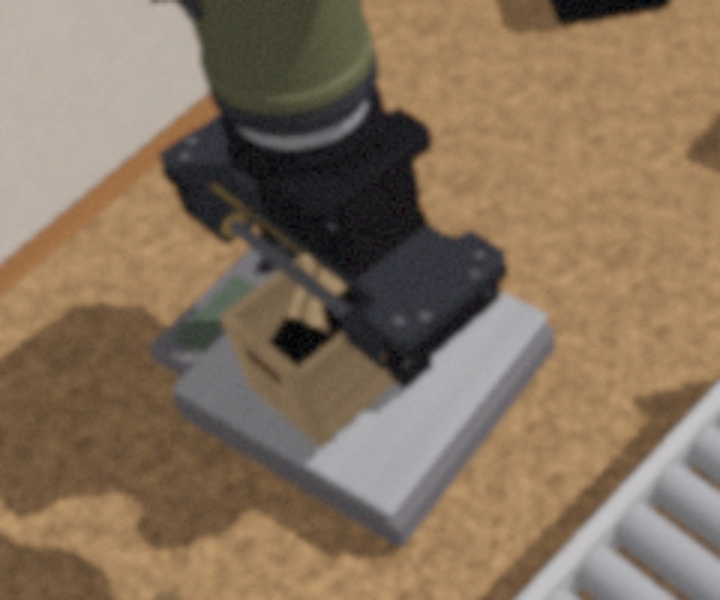

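View pics/w6.png

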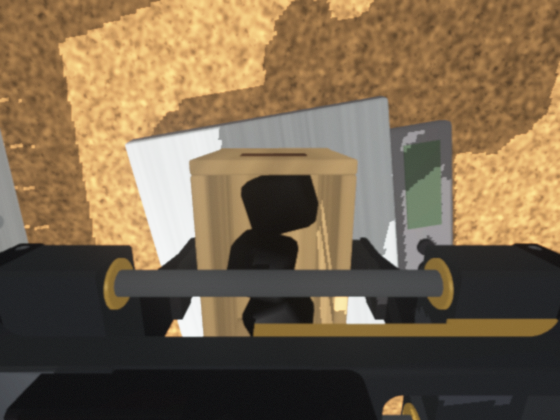

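{"name": "carry_out", "arguments": {
  "increments": "1 0 0 -0.008 0 0 0;1 0 0 -0.015 0 0 0;1 0 0 -0.02 0 0 0;1 0 0 -0.03 0 0 0;1 0 0 -0.04 0 0 0;1 0 -0.02 -0.04 0 0 0;1 -0.04 -0.03 0 0 0 0;1 -0.04 -0.03 0 0 0 0;1 -0.04 -0.03 0 0 0 0;1 -0.04 -0.03 0 0 0 0;1 -0.04 -0.03 0 0 0 0;1 0 0 0 0 0 0;1 0 0 0 0 0 0"
}}

```text
time_s: 16.8
tool_pos: [0.4936, -0.1386, 0.3019]
tool_rot: [178.4, -0.3, 81.2]
force: [0.2, 1.3, 0.8]
grip_width: 0.0872
```

```bash
python3 - <<'E'
from h import *
s=read_camera("side"); cv2.imwrite("pics/s7.png",s["img"])
p=read_camera("top"); cv2.imwrite("pics/t7.png",cv2.resize(p["img"][100:300,120:420],None,fx=2.6,fy=2.6))
o=get_obs();print(o["tool_pos"],o["force"])
for n,z in(("tote_center",.112),("spare_center",.07)):
  for pp in (p,s):
    for m in masks_of(n,pp):
      c=max(cv2.findContours(m["pixels"].astype(np.uint8),0,1)[0],key=cv2.contourArea)[:,0]
      print(n,m["confidence"],m["bbox"],cv2.minAreaRect(np.array([ray(pp,x,y,z) for x,y in c]).astype(np.float32)))
E
```

```text
[ 0.4937945  -0.13838347  0.30133061] [0.84244763 0.07823822 0.46542508]
tote_center 0.9 [213.9, 143.4, 265.6, 184.6] ((0.688556432723999, 0.03681221231818199), (0.12445996701717377, 0.0797688364982605), 81.07685089111328)
tote_center 0.95 [156.6, 182.7, 233.0, 269.3] ((0.67644202709198, 0.04953424632549286), (0.13829003274440765, 0.10542378574609756), 80.79064178466797)
spare_center 0.91 [374.8, 211.9, 406.5, 267.7] ((0.5190147757530212, -0.3097030818462372), (0.07567061483860016, 0.12822137773036957), 86.48342895507812)
spare_center 0.86 [333.9, 130.4, 404.2, 189.9] ((0.5144450068473816, -0.2849106192588806), (0.13236036896705627, 0.13542477786540985), 87.35538482666016)
```

View pics/t7.png

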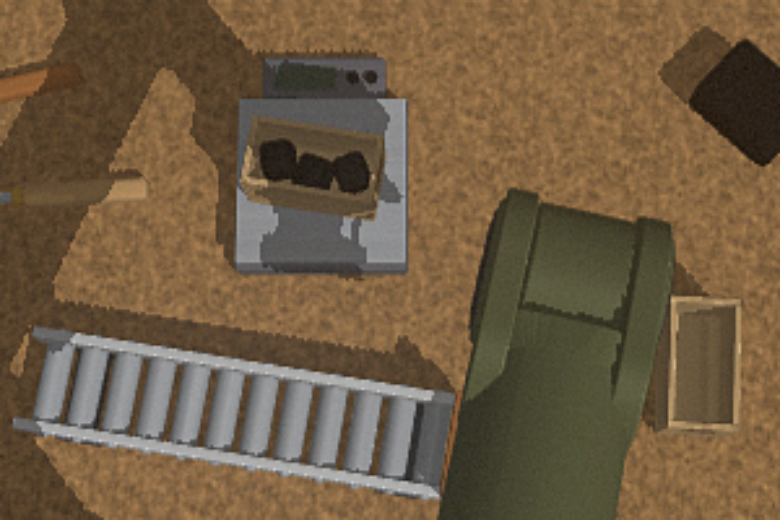

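View pics/s7.png

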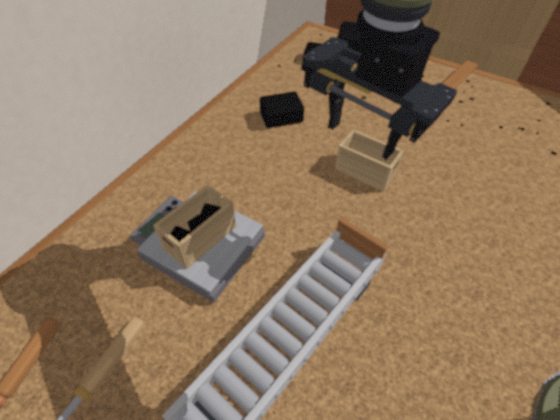

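```bash
python3 - <<'E'
from h import *
p=read_camera("top")
a=ray(p,255/2.6+120,118/2.6+100,.112);b=ray(p,384/2.6+120,138/2.6+100,.112)
n=np.array([-.989,.152]); print(a,b,(a+b)/2+n*.032)
print(get_obs()["joint_velocities"].round(2)); print(sign_off())
E
```

```text
[0.73308801 0.08893564] [ 0.71490331 -0.02728969] [0.69234766 0.03568697]
[ 0.16 -0.06  0.27  0.17  0.15  0.02  0.08]
the job is handed in; nothing more can be done
None
```

I rolled the filled tote along the track to the end stop, held by its long walls and kept at roller height. I then lifted it off and set it down in the middle of the scale platform. The job was handed in about 17 s into the 56 s allowed, and no verdict is reported.

- **At the stop:** the picture showed the tote's rim against the board, a further push moved it no more, and the measured position matched the one worked out beforehand.
- **On the scale:** the tote's centre measures about (0.692, 0.036) m and the platform's about (0.695, 0.033), so it is roughly 4 mm off against the 30 mm allowed. It stands upright in both the top and side pictures.
- **Spare tote:** it measures within 2 mm of where it first stood.
- **Robot:** the arm was at rest and clear of everything, with about 1 N on the tool.

One check disagreed: the mask outlines put the tote up to about 25 mm from the platform's centre, mainly from the side camera. They take in its visible side walls, so I relied on the rim corners and the release position, which agreed to about 5 mm.

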